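Flip the marker of the packed shoe tub

TASK

The tub piled full of shoes is packed: with a fingertip, push the hinged marker in front of it right over its pivot until it lies fully down on the tub's side, showing its other face. Push gently and do not pinch or grip the marker. Leave the other tub's marker and everything loose on the table as they are.

Things in the scene. Friction and masses are not known exactly. Their poses are not given: they have to be found in the camera images.
- full: Fixed marker stand and tub of the tub that is piled full of shoes, heaped to 190 mm. Origin on the table below the hinge; x points level from marker to tub, y along the hinge line. Base plate 60 x 80 x 8 mm; posts at both ends of the hinge (28 to 36 mm out, 22 mm deep, 108 mm high). Clear tub 200 mm (x) by 220 mm (y), 120 mm high, near wall 125 mm from the hinge line.
- full_pivot (a point): Centre of this marker's hinge line, 100 mm above the table. Axes as the stand's: x level towards the tub, y along the hinge line, z up; they do not turn with the paddle.
- full_paddle (a joint): Marker: white paddle 50 mm wide, 71 long, 5 thick. 0: level, away from the tub, open ring on top; 1.57: upright; 3.14: level on the tub's side, solid disc on top. Both ends are stops. Stiff hinge (about 0.2 to 0.6 N at the free edge), stays where left. At 0 nothing lies beneath the paddle beyond 30 mm from the hinge down to the table.
- full_paddle_edge (a point): Middle of this paddle's free edge, 75 mm from the hinge line, halfway through the 5 mm thickness; turns with the paddle.
- low: Fixed marker stand and tub of the other tub, which holds a single shoe. Origin on the table below the hinge; x points level from marker to tub, y along the hinge line. Base plate 60 x 80 x 8 mm; posts at both ends of the hinge (28 to 36 mm out, 22 mm deep, 108 mm high). Clear tub 200 mm (x) by 220 mm (y), 120 mm high, near wall 125 mm from the hinge line.
- low_pivot (a point): Centre of this marker's hinge line, 100 mm above the table. Axes as the stand's: x level towards the tub, y along the hinge line, z up; they do not turn with the paddle.
- low_paddle (a joint): Marker: white paddle 50 mm wide, 71 long, 5 thick. 0: level, away from the tub, open ring on top; 1.57: upright; 3.14: level on the tub's side, solid disc on top. Both ends are stops. Stiff hinge (about 0.2 to 0.6 N at the free edge), stays where left. At 0 nothing lies beneath the paddle beyond 30 mm from the hinge down to the table.
- low_paddle_edge (a point): Middle of this paddle's free edge, 75 mm from the hinge line, halfway through the 5 mm thickness; turns with the paddle.
- tape_roll: Bystander: roll of tape standing flat, 90 mm across, 45 mm high. Origin at the centre of its underside.
- polish_tin: Bystander: flat metal polish tin, 68 mm across, 26 mm high. Origin at the centre of its underside.
- spray_bottle: Bystander: capped bottle, 60 mm across, 190 mm high. Origin at the centre of its underside.
- odd_shoe: Bystander: loose child's shoe, 170 x 60 x 60 mm, toe to its -x. Origin at the centre of its underside.
- mug: Bystander: white mug, 80 mm across, 90 mm high, handle to its +y. Origin at the centre of its underside.
- shoe_brush: Bystander: small brush lying flat along its x axis. Origin at the centre of its underside.

How it is judged:
By the outcome, as a careful person would: the job done as asked, in the order asked, and still so for the second after the job is handed in, with the robot touching nothing.
It also fails if it takes over 42 s, if anything falls off the work surface, if the arm or the gripper's body presses on something with over 40 N, if the wrist force passes 120 N, or if a joint passes its speed limit or range.

ROBOT

A 7-joint arm with a two-finger parallel gripper is mounted at the origin on the work surface. World frame = base frame: x ahead of the robot, y to its left, z up, the work surface at z = 0. Lengths are in m, angles in rad, forces in N, time in s.
With the tool pointing down it reaches from about 0.4 to 0.85 m from the base axis. Payload 10.4 kg.
Tool frame: the origin (TCP) lies at the very end of the fingers, on their centre line; the grasp point (between the pads) lies 19 mm behind it; z points along the fingers, y is the line along which they close (so a half turn about z gives the same grasp; the last joint's range is limited). The gripper opens to 87 mm and grips with 3 to 60 N. Pads are 19 mm wide; open, the fingers measure 117 mm over their backs; the gripper's body (75 mm by 190 mm) begins 51 mm behind the grasp point.
Start: joints at [-1.162, 0.332, -0.065, 1.46, 0.022, 1.35, -0.088], TCP at [0.262, 0.568, 0.223] pointing down, gripper open.
Joint ranges: [-2.6, 2.6], [-0.5, 2.12], [-1.47, 1.34], [0.16, 2.42], [-1.27, 4.41], [0.06, 2.06], [-2.6, 2.6]. Speed limits (rad/s): [2.22, 2.22, 2.79, 2.79, 3.14, 3.14, 3.14].

INTERFACE

Orientations are given as a unit quaternion [x, y, z, w].
In Python, from bench import * gives the robot as it stands.
- The arm moves only by the tool step_arm, never from a script. Its arguments are lists of equal length, an entry for each row: "delta_pos": the shift along the world's x, y, z in units of 25 mm (1.0 is 25 mm), a list of three; "turn": the turn about the world's z in units of 0.12 rad (1.0 is 0.12 rad). In form: {"delta_pos": [[tx, ty, tz], ...], "turn": [turn, ...]}. A call has 1 to 12 rows; each row shifts and turns the commanded pose from where the row before left it; what a row does not reach is not made up. A row lasts 1/10 s, in which the tool goes at most 50 mm and 8.59 degrees, less where a joint would pass 70% of its speed; a pose out of reach is approached as far as the arm can. A call with a number of a shift or a turn outside -1 to 1 is refused whole. A call with a gripper value outside its range is refused whole. "grip" is the closure, from 0 (fully open) to 1 (shut), set as the call begins (left out, the last holds). The fingers move at their own pace and stop on an object; "newtons" is the grip in N (left out, the last holds). Time passes only in rows, so rows that do not move let the fingers close. It gives the time, the measured TCP pose, the force, the opening and the grip force at its end, in the units of the state.
- read_state(): the state, without advancing time (a new reading comes with each control period).
- camera(name): name is "scene" or "top"; returns a dict with "image" (420x560x3 uint8, red, green, blue), "z_map" (420x560 float32, m along the optical axis (not along the pixel's ray), 0 where there is no reading), "mtx" (3x3 intrinsics, pixels), "view" (4x4, takes a point from world to camera coordinates). Camera axes: x right, y up, looking along -z (the intrinsics and any distortion apply to the point x, -y, -z); pixel columns grow to the right and rows downward; lengths in m; the calibration is good to about 2 mm. A picture is of the moment at which its call begins.
- close_job(): hands the job in; it is judged then, once.
The state is a dict: "time": time; "joint_positions": joint angles; "joint_vel": joint speeds; "joint_torque": joint torques, N m; "ee_pos": TCP position; "eef_rot": TCP orientation; "ft_force": force on the tool from outside, world axes, zero at the start; "torque": the same for the moment, N m; "width": finger opening in m; "grip_force": force on a finger pad.
Only numpy, scipy, OpenCV 4.12 (cv2) and the standard library are available. Lean on these libraries where they do the work, as an engineer would, in place of code of your own. Each camera call takes 0.05 s, during which the arm holds its last target. There are 200 camera calls.

## Working session

There is one attempt and no reset: what is moved stays moved. The work goes in short steps, Python scripts to look and compute and a tool call to move; the robot and the scene stay as the last step left them, time stands still between calls to the robot, and variables do not carry over. Pictures are saved under pics/ and viewed, at most 10 in all, crops included, and the job is handed in when it is done.

Besides the shell and the picture viewer there is one more tool, called in YAML: its name, and indented under it one key for each argument. step_arm: Moves the arm, as the interface text tells. Shifts and turns lie within -1 to 1; 1 stands for 25 mm of shift or 0.12 rad of turn. Its arguments: {"type":"object","properties":{"delta_pos":{"type":"array"},"turn":{"type":"array"},"grip":{"type":"number"},"newtons":{"type":"number"}},"required":["delta_pos","turn"]}

```bash
mkdir -p pics; cat > h.py <<'E'
from bench import *
import numpy as np, cv2
def grab(n):
    c=camera(n); c={k:np.array(c[k]) for k in('image','z_map','mtx','view')}
    return c
def pts(c):
    z=c['z_map']; v,u=np.mgrid[:z.shape[0],:z.shape[1]]; K=c['mtx']
    p=np.stack([(u-K[0,2])/K[0,0]*z,-(v-K[1,2])/K[1,1]*z,-z,np.ones_like(z)],-1)
    return (p@np.linalg.inv(c['view']).T)[...,:3]
E
python3 - <<'E'
from h import *
for n in('scene','top'):
    c=grab(n); np.savez(n+'.npz',**c); cv2.imwrite(f'pics/{n}0.png',c['image'][...,::-1]); print(c['mtx'],np.linalg.inv(c['view'])[:3,3])
s=read_state(); print(s)
E
```

```text
[[395.9660834    0.         273.97723009]
 [  0.         395.9660834  207.7655636 ]
 [  0.           0.           1.        ]] [1.45992956 0.35414418 0.77210976]
[[428.06725559   0.         281.85847356]
 [  0.         428.06725559 210.82557768]
 [  0.           0.           1.        ]] [0.44707189 0.01409501 1.3702281 ]
{'time': 0.1, 'joint_positions': array([-1.16159828,  0.33279602, -0.0646974 ,  1.46086652,  0.02164878,
        1.34985454, -0.08852153]), 'joint_vel': array([-0.00110134,  0.00083398,  0.00023216, -0.00218703, -0.00047878,
        0.00141699, -0.00095722]), 'joint_torque': array([ 1.51597906e-03, -6.24542284e+01,  2.47502985e-02, -3.90718782e+01,
       -6.14347681e-02,  3.65760690e-02,  5.92314814e-05]), 'ee_pos': array([0.26144438, 0.56732229, 0.22183701]), 'eef_rot': array([ 2.14222623e-01,  9.76784670e-01, -6.08593205e-04, -8.09723122e-05]), 'ft_force': array([-0.06980753,  0.35507216, -0.39998742]), 'torque': array([-0.06038322,  0.05124686,  0.01712804]), 'grip_force': 0.0, 'width': 0.08714048270071899}
```

View pics/scene0.png

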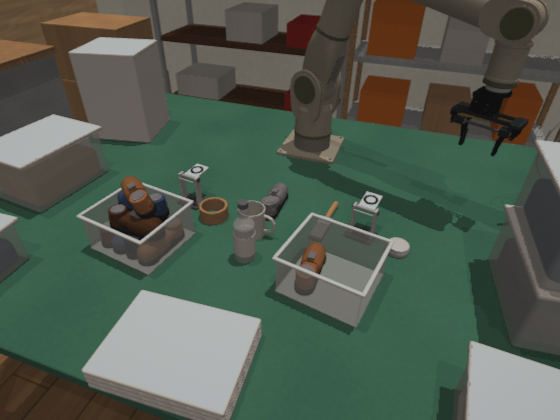

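View pics/top0.png

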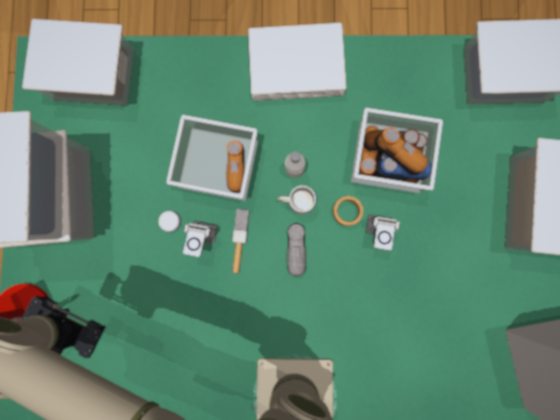

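The full tub is at top-view (398,150) and its marker at (384,233), with the open ring up. The low tub is at (213,158) and its marker at (196,240). The gripper is far left, at (80,320).

```bash
python3 - <<'E'
from h import *
c=dict(np.load('top.npz')); P=pts(c); im=c['image'].astype(int)
def reg(name,u0,u1,v0,v1,zlo,zhi,white=True):
    m=np.zeros(im.shape[:2],bool); m[v0:v1,u0:u1]=1
    m&=(P[...,2]>zlo)&(P[...,2]<zhi)
    if white: m&=im.min(-1)>110
    q=P[m]; r=cv2.minAreaRect((q[:,:2]*1000).astype(np.float32)); print(name,m.sum(),q.mean(0).round(4),q[:,2].min().round(3),q[:,2].max().round(3),r); print(cv2.boxPoints(r).round(0).tolist())
reg('fullpaddle',360,410,205,265,.085,.12)
reg('lowpaddle',175,225,210,265,.085,.12)
reg('fulltub rim',345,450,100,200,.105,.13)
reg('tape',328,368,190,230,.02,.06,False)
np.set_printoptions(linewidth=250)
print((P[212:256:2,362:404:2,2]*1000).astype(int))
cr=cv2.resize(c['image'][200:265,345:425,::-1],None,fx=8,fy=8,interpolation=cv2.INTER_CUBIC); cv2.imwrite('pics/crop1.png',cr)
E
```

```text
fullpaddle 571 [ 0.5041 -0.2617  0.104 ] 0.09 0.113 ((502.8929443359375, -261.842529296875), (76.38849639892578, 91.38858795166016), 81.06150817871094)
[[452.0, -292.0], [542.0, -307.0], [554.0, -231.0], [464.0, -217.0]]
lowpaddle 565 [0.481  0.2991 0.1055] 0.086 0.117 ((479.3870544433594, 299.6783447265625), (77.36029052734375, 91.46029663085938), 79.44580078125)
[[427.0, 270.0], [517.0, 253.0], [531.0, 329.0], [442.0, 346.0]]
fulltub rim 1301 [ 0.7573 -0.3062  0.1196] 0.105 0.13 ((753.0990600585938, -301.8125915527344), (234.81072998046875, 215.3419189453125), 80.71371459960938)
[[628.0, -400.0], [840.0, -435.0], [878.0, -203.0], [666.0, -169.0]]
tape 289 [ 0.5752 -0.1629  0.042 ] 0.02 0.051 ((573.8300170898438, -162.54798889160156), (87.31065368652344, 87.20785522460938), 45.33682632446289)
[[512.0, -163.0], [574.0, -224.0], [636.0, -162.0], [574.0, -101.0]]
[[  45    2    1    1   -5    0    0   -5   -4   -3    2    6   -2    0    0   -5   -1    1    1    3    3]
 [   0   -3    1    8    7   -2   -6   -1    0    4    0    0    1   -1    0   -3    2    0    2    1   -1]
 [  -2    
[... 1450 characters left out ...]
  108  104  104  107    1    0   -1    0    0   -3]
 [  -5    0    6   -1    2    2  106  108  108  106  101  105  108  104  108    0    0    1   -2    3    1]
 [   0    3    1   -2    0   -2  107  107  110  103  106  107  102  104  105    0   -2   -2   -4    0   -2]
 [   0    6   -6    2    0    4   -7    2   -5   -1   -3  102  109  108  103    2    0   -2    2    4   -1]
 [  -5    1   -4   -2    1   -1   -1   -1    1    2    0    0   -7    6   -4   -3   -1   -2   -3    2    0]
 [  -1    0   -2   -4   -1    0   -3    0    3   -3   -5    3   -2    3   -3    0   -2    0    2   -1   -1]
 [   0   -1    3   -2   -3   -2    0    2    1   -3   -3   -1   -3    0   -4   -4    2   -2   -6   -1    5]]
```

View pics/crop1.png

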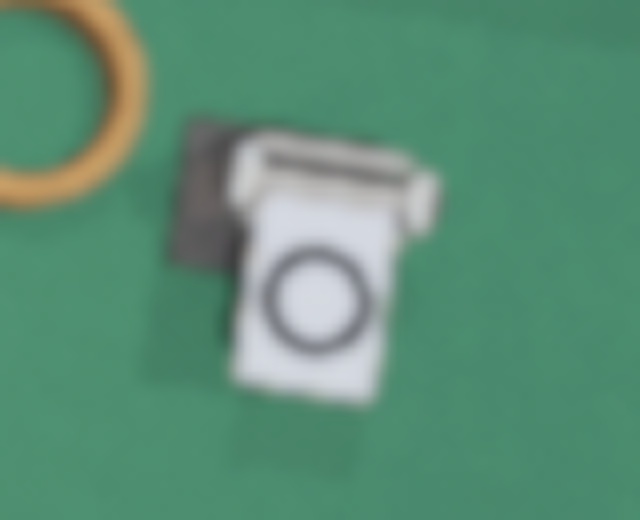

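The crop shows the paddle's free edge from (232,383) to (375,403) and posts near (247,170) and (423,200). That puts the hinge at about (0.534,-0.267) with stand x at -9.3°. The tool only yaws, so I'll press the shut fingertip lightly on the free edge, lift it by friction, then follow the arc over.

step_arm:
  delta_pos:
    - [0.4,-0.94,0.3]
    - [0.4,-0.94,0.3]
    - [0.4,-0.94,0.3]
    - [0.4,-0.94,0.3]
    - [0.4,-0.94,0.3]
    - [0.4,-0.94,0]
    - [0.4,-0.94,0]
    - [0.4,-0.94,0]
    - [0.4,-0.94,0]
    - [0.4,-0.94,0]
    - [0.4,-0.94,0]
    - [0.4,-0.94,0]
  turn: [-0.8,-0.8,-0.8,-0.8,-0.8,-0.8,-0.8,-0.8,-0.8,-0.8,-0.8,-0.8]
  grip: 1
  newtons: 10

```text
time: 1.3
ee_pos: [0.3817, 0.2845, 0.2598]
eef_rot: [0.713, 0.701, -0.0, -0.0]
ft_force: [0.1, -0.3, -0.2]
width: 0.0027
grip_force: 0.0
```

step_arm:
  delta_pos:
    - [0.4,-0.94,0]
    - [0.4,-0.94,0]
    - [0.4,-0.94,0]
    - [0.4,-0.94,0]
    - [0.4,-0.94,0]
    - [0.4,-0.94,0]
    - [0.4,-0.94,0]
    - [0.4,-0.94,0]
    - [-0.1,-0.93,0]
    - [-0.1,-0.93,0]
    - [-0.1,-0.93,0]
    - [-0.1,-0.93,0]
  turn: [-0.8,-0.8,-0.8,-0.8,-0.8,-0.8,-0.8,-0.8,-0.8,-0.8,-0.8,-0.8]

```text
time: 2.5
ee_pos: [0.4511, 0.0037, 0.2598]
eef_rot: [0.98, 0.2, -0.0, -0.0]
ft_force: [0.9, 0.5, 0.3]
width: 0.0006
grip_force: 0.0
```

step_arm:
  delta_pos:
    - [-0.1,-0.93,0]
    - [-0.1,-0.93,0]
    - [-0.1,-0.93,0]
    - [-0.1,-0.93,0]
    - [-0.1,-0.93,0]
    - [-0.1,-0.93,0]
    - [-0.1,-0.93,0]
    - [-0.1,-0.93,0]
    - [-0.1,-0.93,0]
    - [-0.1,-0.93,0]
    - [0,0,0]
    - [0,0,0]
  turn: [-0.8,-0.8,-0.8,-0.8,-0.8,-0.75,0,0,0,0,0,0]

```text
time: 3.7
ee_pos: [0.4263, -0.2277, 0.2598]
eef_rot: [0.997, -0.082, -0.0, -0.0]
ft_force: [0.2, 0.4, -0.7]
width: 0.0007
grip_force: 0.0
```

step_arm:
  delta_pos:
    - [-0.2,-0.82,0]
    - [0,0,-0.9]
    - [0,0,-0.9]
    - [0,0,-0.9]
    - [0,0,-0.9]
    - [0,0,-0.9]
    - [0,0,-0.9]
    - [0,0,-0.9]
    - [0,0,-0.7]
    - [0,0,0]
    - [0,0,0]
  turn: [0,0,0,0,0,0,0,0,0,0,0]

```text
time: 4.8
ee_pos: [0.4218, -0.2477, 0.0853]
eef_rot: [0.997, -0.082, -0.0, -0.0]
ft_force: [-0.0, 0.0, 0.1]
width: 0.0002
grip_force: 0.0
```

```bash
python3 - <<'E'
from h import *
c=dict(np.load('top.npz'));K=c['mtx'];Ti=np.linalg.inv(c['view'])
def ray(u,v,z):
    d=Ti[:3,:3]@np.array([(u-K[0,2])/K[0,0],-(v-K[1,2])/K[1,1],-1]);o=Ti[:3,3];return o+d*(z-o[2])/d[2]
for n,u,v,z in[('edgeL',232,383,.1025),('edgeR',375,403,.1025),('ring',317,299,.1025),('postL',247,170,.108),('postR',423,200,.108)]: print(n,ray(345+u/8-.44,200+v/8-.44,z).round(4))
c=grab('scene');cv2.imwrite('pics/s1.png',cv2.resize(c['image'][130:250,120:260,::-1],None,fx=5,fy=5,interpolation=cv2.INTER_CUBIC))
s=read_state();print(s['ee_pos'],s['ft_force'])
E
```

```text
edgeL [ 0.4589 -0.2299  0.1025]
edgeR [ 0.452  -0.282   0.1025]
ring [ 0.49   -0.2614  0.1025]
postL [ 0.537  -0.2352  0.108 ]
postR [ 0.5264 -0.2994  0.108 ]
[ 0.42216601 -0.24798538  0.08583763] [-0.18489388  1.33123311  0.92371012]
```

View pics/s1.png

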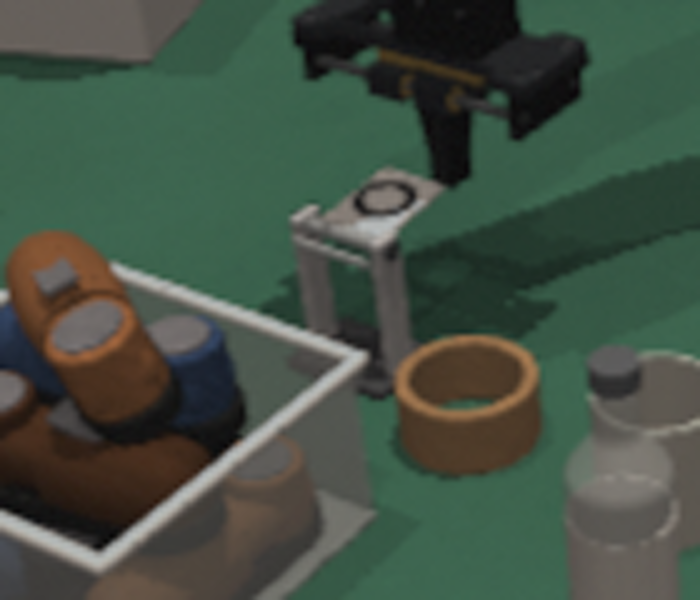

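The fingertip at crop (452,180) stands just outside the free edge at about (410,200), roughly in line with the marker. I'll creep in until it touches.

step_arm:
  delta_pos:
    - [0.2,-0.05,0]
    - [0.2,-0.05,0]
    - [0.2,-0.05,0]
    - [0.1,0,0]
    - [0,0,0]
    - [0,0,0]
  turn: [0,0,0,0,0,0]

```text
time: 5.45
ee_pos: [0.4389, -0.2522, 0.085]
eef_rot: [0.997, -0.082, -0.0, 0.0]
ft_force: [-1.0, 0.2, 0.2]
width: 0.0003
grip_force: 0.0
```

step_arm:
  delta_pos:
    - [0.1,0,0]
    - [0,0,0]
    - [0,0,0]
  turn: [0,0,0]

```text
time: 5.75
ee_pos: [0.4416, -0.2521, 0.0851]
eef_rot: [0.997, -0.082, 0.0, 0.0]
ft_force: [0.7, 0.4, -0.6]
width: 0.0005
grip_force: 0.0
```

step_arm:
  delta_pos:
    - [0.1,0,0]
    - [0,0,0]
    - [0,0,0]
  turn: [0,0,0]

```text
time: 6.05
ee_pos: [0.4441, -0.2521, 0.0851]
eef_rot: [0.997, -0.082, -0.0, 0.0]
ft_force: [-0.4, -0.3, 0.1]
width: 0.0006
grip_force: 0.0
```

step_arm:
  delta_pos:
    - [0.06,0,0]
    - [0,0,0]
    - [0,0,0]
  turn: [0,0,0]

```text
time: 6.35
ee_pos: [0.4456, -0.2521, 0.0851]
eef_rot: [0.997, -0.082, 0.0, 0.0]
ft_force: [0.3, 0.7, 0.0]
width: 0.0005
grip_force: 0.0
```

step_arm:
  delta_pos:
    - [0.06,0,0]
    - [0,0,0]
    - [0,0,0]
  turn: [0,0,0]

```text
time: 6.65
ee_pos: [0.4471, -0.2521, 0.085]
eef_rot: [0.997, -0.082, -0.0, 0.0]
ft_force: [-0.5, 0.5, 0.2]
width: 0.0006
grip_force: 0.0
```

step_arm:
  delta_pos:
    - [0.06,0,0]
    - [0,0,0]
    - [0,0,0]
  turn: [0,0,0]

```text
time: 6.95
ee_pos: [0.4474, -0.2521, 0.0846]
eef_rot: [0.997, -0.082, -0.001, -0.0]
ft_force: [-7.2, 0.3, -0.3]
width: 0.0006
grip_force: 2.7
```

step_arm:
  delta_pos:
    - [0,0,0.1]
    - [0,0,0.1]
    - [0,0,0.1]
    - [0,0,0]
  turn: [0,0,0,0]

```text
time: 7.35
ee_pos: [0.4484, -0.2522, 0.093]
eef_rot: [0.997, -0.082, -0.0, -0.0]
ft_force: [-5.6, 0.1, 0.7]
width: 0.0008
grip_force: 2.8
```

```bash
python3 - <<'E'
from h import *
c=grab('scene');cv2.imwrite('pics/s2.png',cv2.resize(c['image'][155:205,165:225,::-1],None,fx=10,fy=10,interpolation=cv2.INTER_CUBIC))
s=read_state();print(s['ee_pos'],s['ft_force'])
E
```

```text
[ 0.44838613 -0.25218431  0.0928372 ] [-5.38554347 -0.2663704   0.81284439]
```

View pics/s2.png

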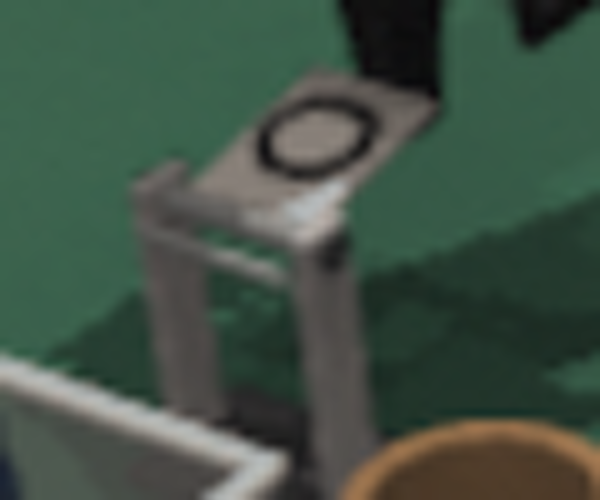

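The paddle's outer edge (430,110) has risen with the fingertip and is clearly tilted now, so friction lifting works. I'll follow the arc.

step_arm:
  delta_pos:
    - [0.02,0,0.12]
    - [0.02,0,0.12]
    - [0.02,0,0.12]
    - [0.02,-0.01,0.12]
    - [0,0,0]
  turn: [0,0,0,0,0]

```text
time: 7.9
ee_pos: [0.4512, -0.2525, 0.1053]
eef_rot: [0.997, -0.082, 0.001, 0.0]
ft_force: [-3.9, -1.4, 1.4]
width: 0.0007
grip_force: 1.5
```

step_arm:
  delta_pos:
    - [0.05,-0.01,0.12]
    - [0.05,0,0.12]
    - [0.05,-0.01,0.12]
    - [0.05,-0.01,0.12]
    - [0,0,0]
  turn: [0,0,0,0,0]

```text
time: 8.4
ee_pos: [0.4562, -0.2531, 0.1171]
eef_rot: [0.997, -0.082, 0.001, 0.0]
ft_force: [-2.0, 0.1, 0.8]
width: 0.0005
grip_force: 0.8
```

step_arm:
  delta_pos:
    - [0.08,-0.01,0.11]
    - [0.08,-0.01,0.11]
    - [0.08,-0.02,0.11]
    - [0.09,-0.01,0.11]
    - [0.1,-0.02,0.1]
    - [0.1,-0.01,0.1]
    - [0.1,-0.02,0.1]
    - [0.1,-0.02,0.1]
    - [0,0,0]
  turn: [0,0,0,0,0,0,0,0,0]

```text
time: 9.3
ee_pos: [0.4746, -0.2561, 0.1381]
eef_rot: [0.997, -0.082, 0.001, 0.0]
ft_force: [-2.4, -0.0, 3.4]
width: 0.0006
grip_force: 2.5
```

```bash
python3 - <<'E'
from h import *
c=grab('scene');cv2.imwrite('pics/s3.png',cv2.resize(c['image'][145:205,160:230,::-1],None,fx=8,fy=8,interpolation=cv2.INTER_CUBIC))
s=read_state();print(s['ee_pos'],s['ft_force'])
E
```

```text
[ 0.47431735 -0.25609794  0.13789425] [-2.5955293   0.16745303  4.25035325]
```

View pics/s3.png

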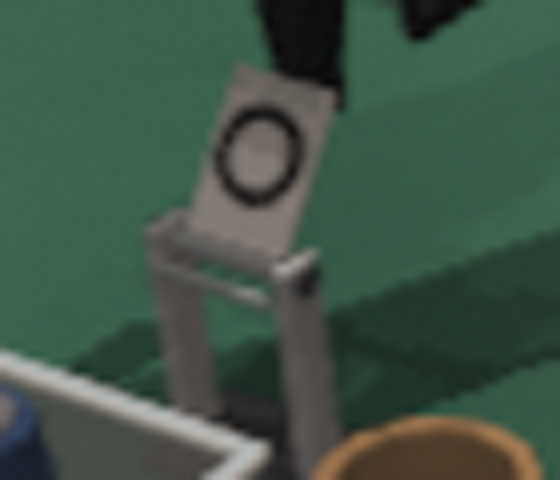

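The marker stands at about 55°, ring facing up toward the tub side, with the finger behind its top edge (340,95). I'll push level now, to upright.

step_arm:
  delta_pos:
    - [0.15,-0.02,0.1]
    - [0.15,-0.03,0.1]
    - [0.15,-0.02,0.1]
    - [0.15,-0.03,0.05]
    - [0.2,-0.03,0]
    - [0.2,-0.03,0]
    - [0.2,-0.04,0]
    - [0.2,-0.03,0]
    - [0.2,-0.03,0]
    - [0.2,-0.03,0]
    - [0,0,0]
  turn: [0,0,0,0,0,0,0,0,0,0,0]

```text
time: 10.45
ee_pos: [0.5194, -0.2633, 0.1462]
eef_rot: [0.997, -0.082, -0.0, 0.0]
ft_force: [0.6, 0.2, -0.4]
width: 0.0004
grip_force: 0.0
```

step_arm:
  delta_pos:
    - [0.18,-0.03,-0.03]
    - [0.18,-0.03,-0.03]
    - [0.18,-0.03,-0.03]
    - [0.18,-0.03,-0.03]
    - [0.18,-0.03,-0.04]
    - [0.14,-0.02,-0.13]
    - [0.14,-0.02,-0.13]
    - [0.14,-0.03,-0.13]
    - [0.14,-0.02,-0.13]
    - [0.14,-0.02,-0.13]
    - [0,0,0]
  turn: [0,0,0,0,0,0,0,0,0,0,0]

```text
time: 11.55
ee_pos: [0.559, -0.2697, 0.1254]
eef_rot: [0.997, -0.082, -0.0, 0.0]
ft_force: [-0.1, 0.3, -0.3]
width: 0.0008
grip_force: 0.0
```

```bash
python3 - <<'E'
from h import *
c=grab('scene');cv2.imwrite('pics/s4.png',cv2.resize(c['image'][130:210,140:240,::-1],None,fx=7,fy=7,interpolation=cv2.INTER_CUBIC))
s=read_state();print(s['ee_pos'],s['ft_force'])
E
```

```text
[ 0.55881697 -0.269827    0.12572841] [-0.15073589 -0.53174283  0.25188435]
```

View pics/s4.png

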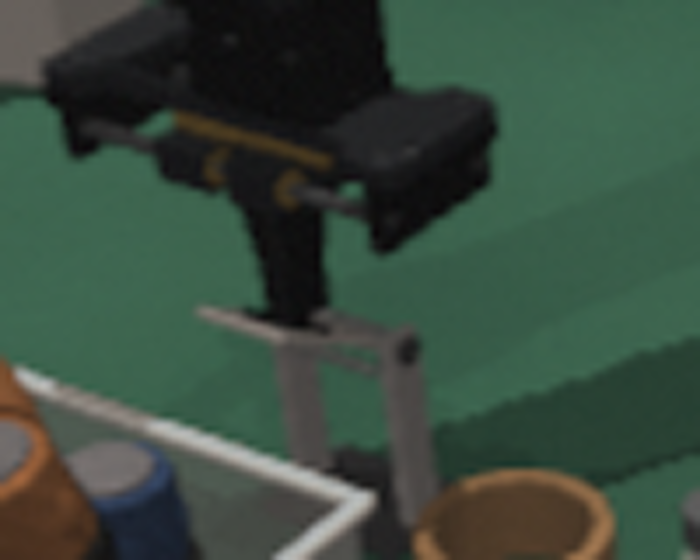

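The marker is past upright, leaning tubward at (250,325), with the fingertip on its face. I'll carry on down.

step_arm:
  delta_pos:
    - [0.12,-0.02,-0.13]
    - [0.12,-0.02,-0.13]
    - [0.12,-0.02,-0.14]
    - [0.12,-0.02,-0.14]
    - [0.12,-0.02,-0.14]
    - [0.1,-0.02,-0.06]
    - [0.1,-0.02,-0.06]
    - [0,0,0]
  turn: [0,0,0,0,0,0,0,0]

```text
time: 12.4
ee_pos: [0.5791, -0.2733, 0.1059]
eef_rot: [0.997, -0.082, -0.0, 0.0]
ft_force: [-0.4, 0.4, 0.3]
width: 0.0008
grip_force: 0.0
```

step_arm:
  delta_pos:
    - [0,0,-0.06]
    - [0,0,0]
    - [0,0,0]
  turn: [0,0,0]

```text
time: 12.7
ee_pos: [0.5787, -0.2733, 0.1047]
eef_rot: [0.997, -0.082, 0.0, 0.0]
ft_force: [-0.4, 0.9, 0.1]
width: 0.0003
grip_force: 0.0
```

step_arm:
  delta_pos:
    - [0,0,-0.04]
    - [0,0,0]
    - [0,0,0]
  turn: [0,0,0]

```text
time: 13.0
ee_pos: [0.5788, -0.2733, 0.1036]
eef_rot: [0.997, -0.082, 0.0, 0.0]
ft_force: [0.4, 0.6, 1.0]
width: 0.0002
grip_force: 0.0
```

step_arm:
  delta_pos:
    - [0,0,-0.04]
    - [0,0,0]
    - [0,0,0]
  turn: [0,0,0]

```text
time: 13.3
ee_pos: [0.5789, -0.2734, 0.103]
eef_rot: [0.997, -0.082, 0.0, 0.0]
ft_force: [-0.7, 0.7, 5.6]
width: 0.0003
grip_force: 2.5
```

step_arm:
  delta_pos:
    - [0,0,-0.04]
    - [0,0,0]
    - [0,0,0]
  turn: [0,0,0]

```text
time: 13.6
ee_pos: [0.5789, -0.2734, 0.1027]
eef_rot: [0.997, -0.082, 0.0, -0.0]
ft_force: [-4.6, 3.1, 12.3]
width: 0.0004
grip_force: 6.2
```

It's on the stop (force rising at z = 0.103). I'll lift straight off and back away.

step_arm:
  delta_pos:
    - [0,0,0.3]
    - [0,0,0.8]
    - [0,0,1]
    - [0,0,1]
    - [0,0,1]
    - [0,0,1]
    - [-0.9,0.15,0.5]
    - [-0.9,0.15,0]
    - [-0.9,0.15,0]
    - [-0.9,0.15,0]
    - [-0.9,0.15,0]
    - [0,0,0]
  turn: [0,0,0,0,0,0,0,0,0,0,0,0]

```text
time: 14.8
ee_pos: [0.4642, -0.255, 0.2419]
eef_rot: [0.997, -0.083, 0.0, -0.001]
ft_force: [0.8, -0.5, -0.1]
width: 0.0004
grip_force: 0.0
```

```bash
python3 - <<'E'
from h import *
a=grab('scene')['image'][110:260,80:260,::-1];c=grab('top');b=c['image'][180:270,340:450,::-1]
cv2.imwrite('pics/s5.png',np.hstack([cv2.resize(a,(400,480),interpolation=cv2.INTER_CUBIC),cv2.resize(b,(400,480),interpolation=cv2.INTER_CUBIC)]))
P=pts(c);im=c['image'].astype(int);m=np.zeros(im.shape[:2],bool);m[185:250,360:415]=1
m&=(P[...,2]>.08)&(P[...,2]<.125)&(im.min(-1)>100);q=P[m];x=(q[:,:2]-[.5306,-.2675])@[.987,-.162]
for l in range(-20,90,10):
    k=(x>=l/1e3)&(x<(l+10)/1e3);print(l,k.sum(),q[k,2].mean().round(4) if k.any() else '')
s=read_state();print(s['ee_pos'],s['ft_force'],s['time'])
E
```

```text
-20 0 
-10 30 0.1036
0 80 0.104
10 62 0.1017
20 44 0.1026
30 21 0.1027
40 17 0.1031
50 33 0.1027
60 55 0.1016
70 30 0.101
80 0 
[ 0.46662784 -0.2543297   0.24192213] [ 0.10213739  0.22696164 -0.4345177 ] 14.9
```

View pics/s5.png

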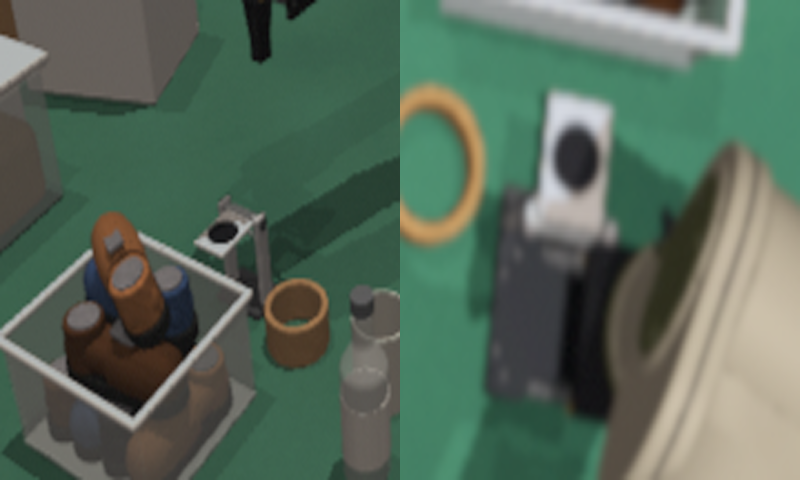

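The marker lies level on the tub's side with its solid disc up: (222,232) on the left, (576,155) on the right. Its height is flat at about 102 mm, and the robot is clear of it.

```bash
python3 -c "
from bench import *
print(close_job())"
```

```text
the job is handed in; nothing more can be done
None
```

The full tub's marker was pushed over with a shut fingertip and now lies fully down on the tub's side, solid disc up; the other marker and the loose items were not touched, and the job was handed in at about 15 s.

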